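# Roll the cheese carton into the packing bay and set its stop

### The job

Clear the roller track first: lift the small cheese truckle off the rollers and stand it upright on the little wooden board. Then push the carton along the rollers, keeping it flat on them, until it is fully home against the end stop of the bay, and only then press the pedal down until it clicks and stays down, so that the stop blade stands up behind the carton. Leave the jar, the cheeses and the ticket block on the counter where they are.

Things in the scene. Friction and masses are not known exactly. Their poses are not given: they have to be found in the camera images.
- track: Aluminium roller track fixed on the counter, 184 mm wide (its x), 620 mm long (its y); origin on the counter at its middle. Travel is along its +y to the bay; its -x side faces the robot. 22 free steel rollers, 20 mm thick, 160 mm wide, 24 mm apart, from y = -263 to 265 mm, tops 40 mm above the counter. Side rails at x = +-88 mm, 44 mm high. Placed and turned anew each time.
- bay (a point): Where the middle of the carton's underside is when it is fully home: in the bay on the roller tops, at (0, 225, 40) mm of the track; axes as the track's. The end stop is a plate with its face at y = 290 mm of the track, 85 mm high.
- mouth (a point): Middle of the bay's mouth, at (0, 160, 40) mm of the track; axes as the track's. From here to the end stop two slick white plastic cheeks stand with inner faces at x = +-58 mm; towards -y they flare out to x = +-83 mm at y = 90 mm of the track. Cheeks and flares are 8 mm thick, tops 85 mm above the counter.
- carton: Closed cardboard carton with a tape strip on top, 105 mm wide (its x), 130 mm long (its y), 60 mm high, 0.4 to 0.85 kg; origin at the centre of its underside. It starts on the rollers before the bay, its +y roughly towards the bay, turned up to 0.3 rad and up to 15 mm off the middle. Too wide to grasp; it rolls easily and coasts a little if pushed fast.
- truckle: Small waxed cheese, an upright plain cylinder 60 mm across and 70 mm high, 0.18 kg; origin at the centre of its underside. It starts standing on the rollers between carton and bay.
- board: Small square wooden board fixed on the counter on the robot's side of the track, 95 x 95 mm, 12 mm thick; origin at the centre of its underside. It is in one of three places in a row along the track; the jar and the brown cheese are in the other two.
- stop (a joint): Angle of the see-saw stop (rad): 0 up as sprung, 0.30 fully down. The spring lifts it back until a ball detent is passed (most resistance near 0.1, passed at 0.2); from then it holds by itself at about 0.25. Pressing takes up to about 8 N at the middle of the pedal. It lifts an 8 mm thick blade between the rollers at y = 145 mm of the track, 11 mm behind a carton that is home.
- pedal (a point): Middle of the top face of the pedal, a dark steel plate 50 mm (track x) by 56 mm (track y) outside the near rail by the bay's mouth, at (-148, 145, 72) mm of the track when up. Pressed home it goes down about 16 mm and 11 mm away from the track; it hinges on an axis along the track's y through (-88, 145, 25) mm of the track.
- jar: Bystander: glass jar 66 mm across, 140 mm high, standing on the counter; origin at the centre of its underside.
- tomme: Bystander: round brown-rinded cheese 90 mm across, 45 mm high, on the counter; origin at the centre of its underside.
- block: Bystander: piece of yellow cheese 60 x 90 x 45 mm high on the counter beyond the track; origin at the centre of its underside.
- ticket: Bystander: wooden block 35 x 70 x 22 mm high holding an upright price ticket (top 63 mm high), beyond the track; origin at the centre of its underside.

How it is judged:
By the outcome, as a careful person would: the job done as asked, in the order asked, and still so for the second after the job is handed in, with the robot touching nothing.
It also fails if it takes over 72 s, if anything falls off the work surface, if the arm or the gripper's body presses on something with over 40 N, if the wrist force passes 120 N, or if a joint passes its speed limit or range.

### The arm

A 7-joint arm with a two-finger parallel gripper is mounted at the origin on the work surface. World frame = base frame: x ahead of the robot, y to its left, z up, the work surface at z = 0. Lengths are in mm, angles in rad, forces in N, time in s.
With the tool pointing down it reaches from about 400 to 875 mm from the base axis. Payload 6.5 kg.
Tool frame: the origin (TCP) lies on the centre line of the jaws, within the pads' length; the fingertips stand 25 mm ahead of it and the grasp point (between the pads) lies 6 mm ahead of it; z points along the fingers, y is the line along which they close (so a half turn about z gives the same grasp; the last joint's range is limited). The gripper opens to 88 mm and grips with 3 to 60 N. Pads are 18 mm wide; open, the fingers measure 123 mm over their backs; the gripper's body (75 mm by 187 mm) begins 45 mm behind the grasp point.
Start: joints at [1.209, 0.536, -0.004, 1.538, 0.003, 1.067, -0.071], TCP at [189.475, -621.763, 263.716] pointing down, gripper open.
Joint ranges: [-2.7, 2.7], [-0.37, 2.16], [-1.27, 1.26], [0.24, 2.4], [-1.31, 4.45], [0.19, 1.91], [-2.76, 2.76]. Speed limits (rad/s): [2.39, 2.39, 3.14, 3.14, 3.14, 3.14, 3.14].

### API

Orientations are given as a unit quaternion [w, x, y, z].
In Python, from rig import * gives the robot as it stands.
- The arm moves only by the tool step_arm, never from a script. Its argument "rows" is a list of rows, each an object of numbers: "x", "y", "z": the shift along the tool's x, y, z normalised to -1 to 1, where 1 is 0.1 m; "rx", "ry", "rz": the turn, a rotation vector about the tool's x, y, z normalised to -1 to 1, where 1 is 60 degrees; "jaw": the opening, from 0 (shut) to 1 (fully open). In form: [{"x": .., "y": .., "z": .., "rx": .., "ry": .., "rz": .., "jaw": ..}, ...]. A call has 1 to 5 rows; each row is the pose to reach, as a shift and turn from the pose commanded when the call began, along the tool's axes at that moment; what a row does not reach only later rows make up. A row lasts 1/10 s, in which the tool goes at most 50 mm and 8.59 degrees, less where a joint would pass 70% of its speed; a pose out of reach is approached as far as the arm can. A call with a number of a shift or a turn outside -1 to 1 is refused whole. A call with a gripper value outside its range is refused whole. The fingers move at their own pace and stop on an object; "grip_force" is the grip in N (left out, the last holds). Time passes only in rows, so rows that repeat a pose let the fingers close. It gives the time, the measured TCP pose, the force, the opening and the grip force at its end, in the units of the state.
- observe(): the state, without advancing time (a new reading comes with each control period).
- read_camera(name): name is "scene" or "top" or "wrist"; returns a dict with "image" (384x512x3 uint8, blue, green, red), "fov_y" (degrees; the focal length in pixels is half the picture's height over the tangent of half this angle, whatever the lens; pixels are square), "cx", "cy" (the principal point, pixels), "cam_to_world" (4x4, takes a point from camera to world coordinates). Camera axes: x right, y up, looking along -z (the intrinsics and any distortion apply to the point x, -y, -z); pixel columns grow to the right and rows downward; lengths in mm; the calibration is good to about 2 mm. The wrist camera is an equidistant fisheye: a pixel r from the principal point sees the ray r / f radians off the axis. A picture is of the moment at which its call begins. There is no depth.
- sign_off(): hands the job in; it is judged then, once.
Trained networks look in a picture, given as the dict that the camera call returned (one of the last four; its "shot" number tells which), for a name from the list of things; names that differ only in an ending like _2 or _b are one class to them, and where a whole thing is asked for, a point or a joint stands for the part that bears it (a point fixed in the world has none). Each returns a list of dicts, best first, with "score" (0 to 1); they miss things now and then, are a little off and sometimes report something else, mostly with a low value. They report only what shows in the picture. A call takes as long as a camera call.
- recognise(picture, label): "point" ([column, row] in pixels, amid what is visible of it).
The state is a dict: "time_s": time; "q": joint angles; "joint_velocities": joint speeds; "tau": joint torques, N m; "tcp_pos": TCP position; "tcp_rot": TCP orientation; "ft_force": force on the tool from outside, world axes, zero at the start; "ft_torque": the same for the moment, N m; "width": finger opening in mm; "gripper_force": force on a finger pad.
Only numpy, scipy, OpenCV 4.12 (cv2) and the standard library are available. Lean on these libraries where they do the work, as an engineer would, in place of code of your own. Each camera call takes 0.05 s, during which the arm holds its last target. There are 200 camera calls.

## Working session

There is one attempt and no reset: what is moved stays moved. The work goes in short steps, Python scripts to look and compute and a tool call to move; the robot and the scene stay as the last step left them, time stands still between calls to the robot, and variables do not carry over. Pictures are saved under pics/ and viewed, at most 10 in all, crops included, and the job is handed in when it is done.

Besides the shell and the picture viewer there is one more tool, called in YAML: its name, and indented under it one key for each argument. step_arm: Moves the arm, as the interface text tells. Its arguments: {"type":"object","properties":{"rows":{"type":"array"},"grip_force":{"type":"number"}},"required":["rows"]}

```bash
ls; mkdir -p pics
cat > h.py <<'E'
from rig import *
import numpy as np, cv2
def ray(p,px):
    im=p["image"];f=im.shape[0]/2/np.tan(np.radians(p["fov_y"]/2))
    d=np.array([(px[0]-p["cx"])/f,-(px[1]-p["cy"])/f,-1.]);T=np.array(p["cam_to_world"])
    return T[:3,3],T[:3,:3]@d
def atz(p,px,z):
    o,d=ray(p,px);return o+d*(z-o[2])/d[2]
def proj(p,P):
    T=np.array(p["cam_to_world"]);f=p["image"].shape[0]/2/np.tan(np.radians(p["fov_y"]/2))
    c=(np.atleast_2d(P)-T[:3,3])@T[:3,:3]
    return np.c_[p["cx"]+f*c[:,0]/-c[:,2],p["cy"]-f*c[:,1]/-c[:,2]]
def tri(ps,pxs):
    A=np.zeros((3,3));b=np.zeros(3)
    for p,x in zip(ps,pxs):
        o,d=ray(p,x);d=d/np.linalg.norm(d);M=np.eye(3)-np.outer(d,d);A+=M;b+=M@o
    return np.linalg.solve(A,b)
E
python3 - <<'E'
from h import *
s=read_camera("scene");t=read_camera("top")
cv2.imwrite("pics/s.png",s["image"]);cv2.imwrite("pics/t.png",cv2.resize(t["image"],None,fx=1.5,fy=1.5))
print({k:s[k] for k in s if k!="image"},{k:t[k] for k in t if k!="image"})
for n in "track carton truckle board stop pedal jar tomme block ticket".split():
    a=recognise(s,n);b=recognise(t,n)
    print(n,a[:1],b[:1])
E
```

```text
pics
{'fov_y': 45.98733671764465, 'cx': 258.96647509633397, 'cy': 189.81696367077947, 'cam_to_world': array([[-8.37650192e-01, -3.70345869e-01,  4.01479879e-01,
         1.01933046e+03],
       [ 5.45870221e-01, -5.41793304e-01,  6.39128874e-01,
         6.14442871e+02],
       [-1.91796281e-02,  7.54522334e-01,  6.55994047e-01,
         7.63593179e+02],
       [ 0.00000000e+00,  0.00000000e+00,  0.00000000e+00,
         1.00000000e+00]]), 'shot': 1} {'fov_y': 56.20611655324664, 'cx': 255.94378176507576, 'cy': 192.681442591653, 'cam_to_world': array([[-1.76076007e-02,  9.89700061e-01, -1.42069569e-01,
         4.60752796e+02],
       [-9.99141298e-01, -2.27466760e-02, -3.46302563e-02,
        -3.49664911e+01],
       [-3.75051772e-02,  1.41337818e-01,  9.89250718e-01,
         9.22394712e+02],
       [ 0.00000000e+00,  0.00000000e+00,  0.00000000e+00,
         1.00000000e+00]]), 'shot': 2}
track [{'point': [302.9, 238.0], 'score': 0.92}] []
carton [{'point': [241.3, 156.2], 'score': 0.72}] [{'point': [332.0, 198.3], 'score': 0.73}]
truckle [{'point': [276.6, 195.9], 'score': 0.91}] [{'point': [255.3, 189.0], 'score': 0.81}]
board [{'point': [294.1, 155.6], 'score': 0.66}] [{'point': [334.8, 268.1], 'score': 0.76}]
stop [{'point': [356.7, 218.7], 'score': 0.65}] [{'point': [208.9, 252.8], 'score': 0.67}]
pedal [{'point': [355.6, 214.6], 'score': 0.89}] [{'point': [207.3, 246.6], 'score': 0.89}]
jar [{'point': [324.2, 163.9], 'score': 0.67}] [{'point': [279.3, 268.7], 'score': 0.79}]
tomme [{'point': [269.7, 128.0], 'score': 0.69}] [{'point': [384.5, 268.4], 'score': 0.71}]
block [{'point': [355.9, 215.3], 'score': 0.65}] [{'point': [303.9, 126.8], 'score': 0.88}]
ticket [{'point': [220.2, 239.9], 'score': 0.82}] [{'point': [261.1, 138.4], 'score': 0.96}]
```

View pics/t.png

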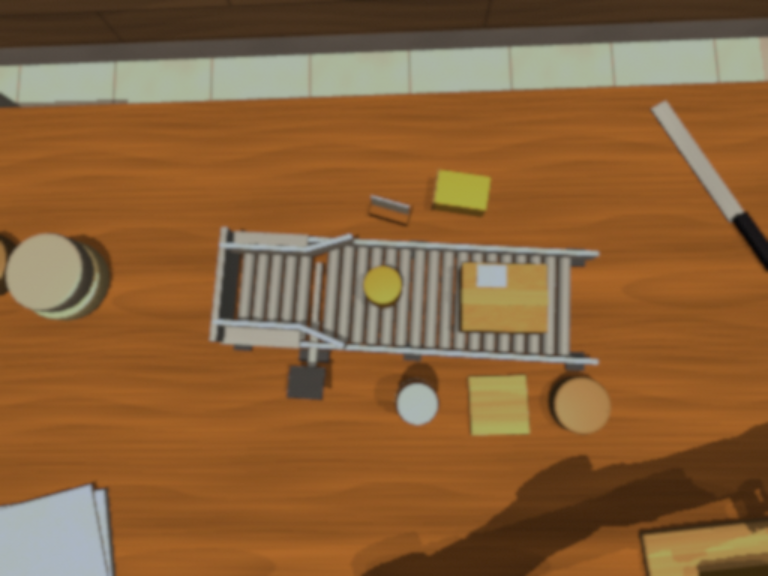

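View pics/s.png

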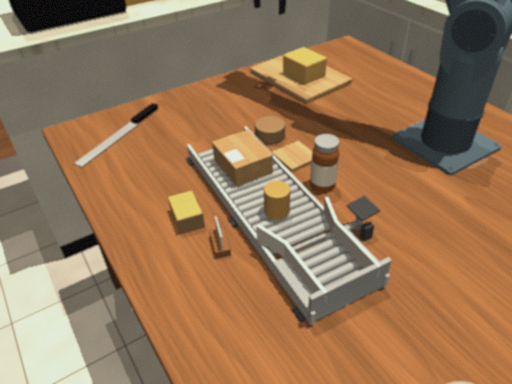

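Top view (×1.5): the track runs along the image with the bay at left. The pedal is at (306,382), the truckle at (382,285), the carton at (505,298), the board at (499,405), the jar at (417,403) and the tomme at (580,405). The scene view agrees. Next I'll fit the poses and check them with an overlay.

```bash
cat > fit.py <<'E'
from h import *
from scipy.optimize import least_squares
s=read_camera("scene");t=read_camera("top")
def W(q,P):
    P=np.atleast_2d(np.array(P,float));c,n=np.cos(q[2]),np.sin(q[2])
    return np.c_[q[0]+c*P[:,0]-n*P[:,1],q[1]+n*P[:,0]+c*P[:,1],P[:,2]]
# track: pedal centre, truck rail ends, stop corners
P=[[-148,145,72],[88,-310,44],[-88,-310,44],[88,294,85],[-88,294,85]]
pt=np.array([[306,382],[597,254],[597,361],[223,231],[214,338]])/1.5
ps=np.array([[363.5,208],[190,149],[248,131],[309,304],[386,264]])
f=lambda q:np.r_[(proj(t,W(q,P))-pt).ravel(),(proj(s,W(q,P))-ps).ravel()]
r=least_squares(f,[600,0,0],loss="soft_l1",x_scale=[100,100,1]);q=r.x;print("track",q);print(np.round(f(q).reshape(-1,2),1).tolist())
c=np.array([[462,264],[547,263],[547,332],[461,332]])/1.5
K=np.array([atz(t,x,100) for x in c]);print("carton",K.mean(0),np.round(K,0).tolist())
m=K.mean(0);e=(K[0]+K[3]-K[1]-K[2]);yaw=np.arctan2(-e[0],e[1]);print("yaw",yaw)
tr=atz(t,np.array([382.5,285])/1.5,70);print("truckle top",tr)
b=np.array([[469,377],[527,376],[530,434],[472,436]])/1.5
B=np.array([atz(t,x,12) for x in b]);bm=B.mean(0);print("board",bm,np.round(B).tolist())
def loc(w): 
    d=np.array(w[:2])-q[:2];c,n=np.cos(q[2]),np.sin(q[2]);return np.round([c*d[0]+n*d[1],-n*d[0]+c*d[1]],1)
print("local carton,truckle,board",loc(m),loc(tr),loc(bm))
I=[]
for p in (t,s):
    im=cv2.resize(p["image"],None,fx=2,fy=2)
    def L(Q,col,cl=True):
        x=(proj(p,Q)*2+.5).astype(int);cv2.polylines(im,[x.reshape(-1,1,2)],cl,col,1)
    L(W(q,[[-88,-310,44],[88,-310,44],[88,290,44],[-88,290,44]]),(0,0,255))
    L(W(q,[[-92,290,85],[92,290,85]]),(255,0,0))
    for sg in(1,-1):L(W(q,[[sg*58,290,85],[sg*58,160,85],[sg*83,90,85]]),(255,0,255),False)
    L(W(q,[[-173,117,72],[-123,117,72],[-123,173,72],[-173,173,72]]),(0,255,0))
    h=[[-52.5,-65],[52.5,-65],[52.5,65],[-52.5,65]]
    cq=[m[0],m[1],yaw]
    for z in(40,100):L(W(cq,[x+[z] for x in h]),(255,255,0))
    a=np.linspace(0,6.28,30)
    for z in(40,110):L(np.c_[tr[0]+30*np.cos(a),tr[1]+30*np.sin(a),0*a+z],(0,0,0))
    L(W([bm[0],bm[1],q[2]],[[-47.5,-47.5,12],[47.5,-47.5,12],[47.5,47.5,12],[-47.5,47.5,12]]),(255,0,0))
    I.append(im)
cv2.imwrite("pics/o.png",np.vstack([I[0][260:560,230:830],I[1][220:640,340:940][:300]]))
E
python3 fit.py
```

```text
track [ 5.75109929e+02 -3.54428588e+01 -8.43637059e-02]
[[-0.9, -0.4], [-1.0, 0.1], [-1.9, 0.9], [1.0, -2.5], [-1.1, -1.1], [-0.8, -0.0], [-1.3, -3.7], [-2.2, -3.3], [1.3, -7.2], [1.1, -4.2]]
carton [ 561.67067129 -189.37838058  100.        ] [[615.0, -127.0, 100.0], [613.0, -257.0, 100.0], [508.0, -251.0, 100.0], [510.0, -122.0, 100.0]]
yaw -0.01634474730191758
truckle top [589.71816981  -2.97610162  70.        ]
board [ 393.86958511 -189.5091141    12.        ] [[441.0, -142.0, 12.0], [441.0, -237.0, 12.0], [348.0, -237.0, 12.0], [346.0, -143.0, 12.0]]
local carton,truckle,board [  -0.4 -154.5] [11.8 33.6] [-167.6 -168.8]
```

```bash
sed -i 's#/1.5,70);#/1.5,110);#' fit.py; python3 fit.py | tail -3
```

```text
truckle top [583.66626112  -4.47730237 110.        ]
board [ 393.86958511 -189.5091141    12.        ] [[441.0, -142.0, 12.0], [441.0, -237.0, 12.0], [348.0, -237.0, 12.0], [346.0, -143.0, 12.0]]
local carton,truckle,board [  -0.4 -154.5] [ 5.9 31.6] [-167.6 -168.8]
```

View pics/o.png

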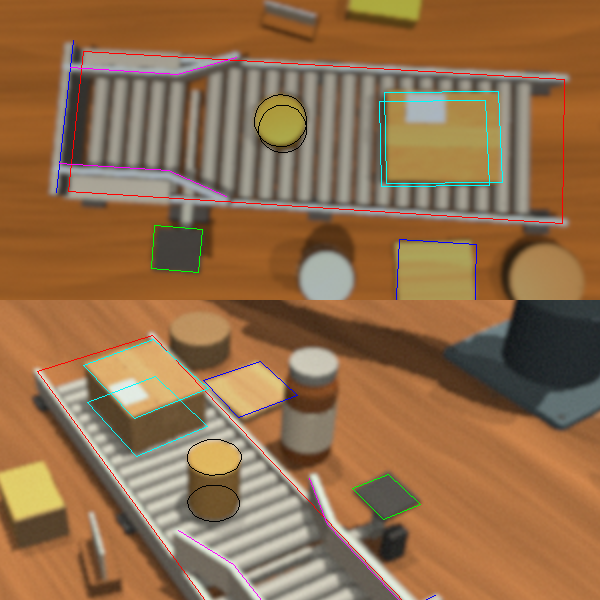

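The overlay lines match the rails, pedal, carton, truckle and board in both views. Next I'll work out the tool moves.

```bash
cat > nav.py <<'E'
from h import *
from scipy.spatial.transform import Rotation as R
q=np.array([575.1,-35.4,-0.0844])
def TW(x,y,z=0):
    c,n=np.cos(q[2]),np.sin(q[2]);return np.array([q[0]+c*x-n*y,q[1]+n*x+c*y,z])
def go(p,align=True):
    o=observe();w=o["tcp_rot"];r=R.from_quat([w[1],w[2],w[3],w[0]])
    print("t",o["time_s"],"pos",np.round(o["tcp_pos"],1),"F",np.round(o["ft_force"],1),"w",o["width"])
    print("axes x",np.round(r.as_matrix()[:,0],3),"y",np.round(r.as_matrix()[:,1],3),"z",np.round(r.as_matrix()[:,2],3))
    # goal: z down, tool y along +-track x
    for s in(1,-1):
        yv=s*np.array([np.cos(q[2]),np.sin(q[2]),0]);zv=np.array([0,0,-1.]);g=R.from_matrix(np.c_[np.cross(yv,zv),yv,zv])
        print("rot",np.round((r.inv()*g).as_rotvec()/np.radians(60),3))
    for x in np.atleast_2d(p): print("shift/100",np.round(r.inv().apply(x-np.array(o["tcp_pos"]))/100,3))
E
python3 - <<'E'
from nav import *
o=observe();print(o["q"])
go([[583.7,-4.5,183],[583.7,-4.5,83]])
print(TW(-.4,-154.5-65-25),TW(0,160))
E
```

```text
[ 1.20882223  0.5364148  -0.00437716  1.53791342  0.00260804  1.06732209
 -0.07121613]
t 1.3 pos [ 189.4 -621.8  263.7] F [0.5 0.2 0.3] w 88.18567680394641
axes x [ 0.957  0.291 -0.   ] y [ 0.291 -0.957 -0.   ] z [-0.  0. -1.]
rot [-0.     0.    -1.137]
rot [0.    0.    1.863]
shift/100 [ 5.571 -4.755  0.807]
shift/100 [ 5.571 -4.755  1.807]
[ 554.09011447 -278.99596612    0.        ] [588.5879734 124.0304694   0.       ]
```

step_arm:
  rows:
    - {"x": 0.2, "y": -0.17, "z": 0, "rz": -0.14, "jaw": 1}
    - {"x": 0.4, "y": -0.34, "z": 0, "rz": -0.28, "jaw": 1}
    - {"x": 0.6, "y": -0.51, "z": 0, "rz": -0.42, "jaw": 1}
    - {"x": 0.8, "y": -0.68, "z": 0, "rz": -0.56, "jaw": 1}
    - {"x": 1, "y": -0.85, "z": 0, "rz": -0.7, "jaw": 1}

```text
schema error: expected keys x, y, z, rx, ry, rz, jaw
```

step_arm:
  rows:
    - {"x": 0.2, "y": 0, "z": 0, "rz": -0.09, "jaw": 1}
    - {"x": 0.4, "y": 0, "z": 0, "rz": -0.18, "jaw": 1}
    - {"x": 0.6, "y": 0, "z": 0, "rz": -0.27, "jaw": 1}
    - {"x": 0.8, "y": 0, "z": 0, "rz": -0.36, "jaw": 1}
    - {"x": 1, "y": 0, "z": 0, "rz": -0.437, "jaw": 1}

```text
schema error: expected keys x, y, z, rx, ry, rz, jaw
```

```bash
python3 -c "
from nav import *
go([[583.7,-4.5,183],[583.7,-4.5,83]])"
```

```text
t 1.3 pos [ 189.4 -621.8  263.7] F [0.5 0.2 0.3] w 88.18567680394641
axes x [ 0.957  0.291 -0.   ] y [ 0.291 -0.957 -0.   ] z [-0.  0. -1.]
rot [-0.     0.    -1.137]
rot [0.    0.    1.863]
shift/100 [ 5.571 -4.755  0.807]
shift/100 [ 5.571 -4.755  1.807]
```

All keys are needed.

step_arm:
  rows:
    - {"x": 0.2, "y": -0.17, "z": 0, "rx": 0, "ry": 0, "rz": -0.14, "jaw": 1}
    - {"x": 0.4, "y": -0.34, "z": 0, "rx": 0, "ry": 0, "rz": -0.28, "jaw": 1}
    - {"x": 0.6, "y": -0.51, "z": 0, "rx": 0, "ry": 0, "rz": -0.42, "jaw": 1}
    - {"x": 0.8, "y": -0.68, "z": 0, "rx": 0, "ry": 0, "rz": -0.56, "jaw": 1}
    - {"x": 1, "y": -0.85, "z": 0, "rx": 0, "ry": 0, "rz": -0.7, "jaw": 1}

```text
time_s: 1.8
tcp_pos: [260.8, -510.4, 263.8]
tcp_rot: [0.0, 0.869, 0.495, -0.0]
ft_force: [0.2, -0.0, -0.4]
width: 88.1
gripper_force: 0.0
```

step_arm:
  rows:
    - {"x": 0.2, "y": 0, "z": 0, "rx": 0, "ry": 0, "rz": -0.09, "jaw": 1}
    - {"x": 0.4, "y": 0, "z": 0, "rx": 0, "ry": 0, "rz": -0.18, "jaw": 1}
    - {"x": 0.6, "y": 0, "z": 0, "rx": 0, "ry": 0, "rz": -0.27, "jaw": 1}
    - {"x": 0.8, "y": 0, "z": 0, "rx": 0, "ry": 0, "rz": -0.36, "jaw": 1}
    - {"x": 1, "y": 0, "z": 0, "rx": 0, "ry": 0, "rz": -0.437, "jaw": 1}

```text
time_s: 2.3
tcp_pos: [312.3, -425.0, 263.9]
tcp_rot: [0.0, 0.735, 0.678, -0.0]
ft_force: [1.3, -0.7, -0.3]
width: 88.5
gripper_force: 0.0
```

```bash
python3 -c "
from nav import *
go([[583.7,-4.5,183],[583.7,-4.5,83]])"
```

```text
t 2.3 pos [ 312.3 -425.   263.9] F [ 1.3 -0.7 -0.3] w 88.46573621519612
axes x [ 0.081  0.997 -0.   ] y [ 0.997 -0.081  0.   ] z [ 0. -0. -1.]
rot [0.    0.    0.004]
rot [-0.     0.    -2.996]
shift/100 [4.411 2.366 0.807]
shift/100 [4.411 2.366 1.807]
```

step_arm:
  rows:
    - {"x": 0.3, "y": 0.16, "z": 0, "rx": 0, "ry": 0, "rz": 0, "jaw": 1}
    - {"x": 0.6, "y": 0.32, "z": 0, "rx": 0, "ry": 0, "rz": 0, "jaw": 1}
    - {"x": 0.9, "y": 0.48, "z": 0, "rx": 0, "ry": 0, "rz": 0, "jaw": 1}

```text
time_s: 2.6
tcp_pos: [367.9, -339.0, 263.9]
tcp_rot: [0.0, 0.736, 0.676, -0.0]
ft_force: [0.8, -0.5, 0.1]
width: 87.8
gripper_force: 0.0
```

step_arm:
  rows:
    - {"x": 0.3, "y": 0.16, "z": 0, "rx": 0, "ry": 0, "rz": 0, "jaw": 1}
    - {"x": 0.6, "y": 0.32, "z": 0, "rx": 0, "ry": 0, "rz": 0, "jaw": 1}
    - {"x": 0.9, "y": 0.48, "z": 0, "rx": 0, "ry": 0, "rz": 0, "jaw": 1}

```text
time_s: 2.9
tcp_pos: [423.4, -253.3, 263.9]
tcp_rot: [0.0, 0.736, 0.677, -0.0]
ft_force: [0.9, -0.6, -0.1]
width: 88.1
gripper_force: 0.0
```

step_arm:
  rows:
    - {"x": 0.3, "y": 0.16, "z": 0, "rx": 0, "ry": 0, "rz": 0, "jaw": 1}
    - {"x": 0.6, "y": 0.32, "z": 0, "rx": 0, "ry": 0, "rz": 0, "jaw": 1}
    - {"x": 0.9, "y": 0.48, "z": 0, "rx": 0, "ry": 0, "rz": 0, "jaw": 1}

```text
time_s: 3.2
tcp_pos: [478.8, -167.7, 263.9]
tcp_rot: [0.0, 0.736, 0.677, 0.0]
ft_force: [-0.0, -0.2, 0.1]
width: 88.3
gripper_force: 0.0
```

step_arm:
  rows:
    - {"x": 0.3, "y": 0.16, "z": 0, "rx": 0, "ry": 0, "rz": 0, "jaw": 1}
    - {"x": 0.6, "y": 0.32, "z": 0, "rx": 0, "ry": 0, "rz": 0, "jaw": 1}
    - {"x": 0.9, "y": 0.48, "z": 0, "rx": 0, "ry": 0, "rz": 0, "jaw": 1}

```text
time_s: 3.5
tcp_pos: [534.2, -82.0, 263.9]
tcp_rot: [0.0, 0.736, 0.677, 0.0]
ft_force: [0.5, -0.2, -0.5]
width: 88.5
gripper_force: 0.0
```

step_arm:
  rows:
    - {"x": 0.3, "y": 0.16, "z": 0.15, "rx": 0, "ry": 0, "rz": 0, "jaw": 1}
    - {"x": 0.6, "y": 0.32, "z": 0.4, "rx": 0, "ry": 0, "rz": 0, "jaw": 1}
    - {"x": 0.81, "y": 0.446, "z": 0.6, "rx": 0, "ry": 0, "rz": 0, "jaw": 1}
    - {"x": 0.81, "y": 0.446, "z": 0.8, "rx": 0, "ry": 0, "rz": 0, "jaw": 1}

```text
time_s: 3.9
tcp_pos: [586.4, -1.7, 183.1]
tcp_rot: [-0.0, 0.735, 0.678, 0.002]
ft_force: [-0.6, 0.3, 0.2]
width: 88.2
gripper_force: 0.0
```

```bash
python3 -c "
from nav import *
go([583.7,-4.5,83])
p=read_camera('wrist');cv2.imwrite('pics/w1.png',p['image'])
r=recognise(p,'truckle')[:1];print(r)
f=p['image'].shape[0]/2/np.tan(np.radians(p['fov_y']/2))
d=np.array(r[0]['point'])-[p['cx'],p['cy']];n=np.hypot(*d);th=n/f
v=np.array([d[0]/n*np.sin(th),-d[1]/n*np.sin(th),-np.cos(th)]);T=np.array(p['cam_to_world'])
D=T[:3,:3]@v
for z in(75,110):print(z,T[:3,3]+D*(z-T[2,3])/D[2])
"
```

```text
t 3.9 pos [586.4  -1.7 183.1] F [-0.6  0.3  0.2] w 88.19902990656327
axes x [0.079 0.997 0.003] y [ 0.997 -0.079  0.002] z [ 0.002  0.003 -1.   ]
rot [ 0.002 -0.003  0.005]
rot [ 4.000e-03  2.000e-03 -2.995e+00]
shift/100 [-0.033 -0.026  1.001]
[{'point': [249.6, 208.5], 'score': 0.96}]
75 [582.31962994  -8.618371    75.        ]
110 [583.8318954    2.21278436 110.        ]
```

View pics/w1.png

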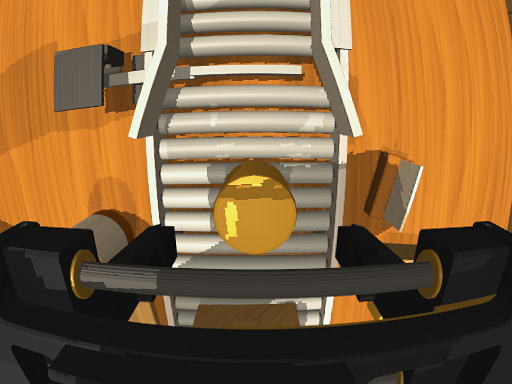

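The wrist view shows the truckle at (255,215), clear of the flares and centred between the jaws as estimated, so I'll descend.

step_arm:
  rows:
    - {"x": -0.02, "y": -0.03, "z": 0.25, "rx": 0, "ry": 0, "rz": 0, "jaw": 1}
    - {"x": -0.02, "y": -0.03, "z": 0.5, "rx": 0, "ry": 0, "rz": 0, "jaw": 1}
    - {"x": -0.02, "y": -0.03, "z": 0.75, "rx": 0, "ry": 0, "rz": 0, "jaw": 1}
    - {"x": -0.02, "y": -0.03, "z": 1, "rx": 0, "ry": 0, "rz": 0, "jaw": 1}
    - {"x": -0.02, "y": -0.03, "z": 1, "rx": 0, "ry": 0, "rz": 0, "jaw": 1}
  grip_force: 15

```text
time_s: 4.5
tcp_pos: [579.9, -9.1, 82.0]
tcp_rot: [-0.001, 0.737, 0.676, -0.002]
ft_force: [0.1, -0.3, 0.6]
width: 88.1
gripper_force: 0.0
```

step_arm:
  rows:
    - {"x": 0, "y": 0, "z": 0, "rx": 0, "ry": 0, "rz": 0, "jaw": 0.5}
    - {"x": 0, "y": 0, "z": 0, "rx": 0, "ry": 0, "rz": 0, "jaw": 0.5}
    - {"x": 0, "y": 0, "z": 0, "rx": 0, "ry": 0, "rz": 0, "jaw": 0.5}
    - {"x": 0, "y": 0, "z": 0, "rx": 0, "ry": 0, "rz": 0, "jaw": 0.5}
    - {"x": 0, "y": 0, "z": 0, "rx": 0, "ry": 0, "rz": 0, "jaw": 0.5}
  grip_force: 15

```text
time_s: 5.0
tcp_pos: [582.9, -7.9, 85.1]
tcp_rot: [0.001, 0.736, 0.677, 0.001]
ft_force: [0.7, -0.8, 6.2]
width: 59.3
gripper_force: 15.0
```

step_arm:
  rows:
    - {"x": 0, "y": 0, "z": -0.1, "rx": 0, "ry": 0, "rz": 0, "jaw": 0.5}
    - {"x": 0, "y": 0, "z": -0.3, "rx": 0, "ry": 0, "rz": 0, "jaw": 0.5}
    - {"x": 0, "y": 0, "z": -0.5, "rx": 0, "ry": 0, "rz": 0, "jaw": 0.5}
    - {"x": 0, "y": 0, "z": -0.75, "rx": 0, "ry": 0, "rz": 0, "jaw": 0.5}
    - {"x": 0, "y": 0, "z": -1, "rx": 0, "ry": 0, "rz": 0, "jaw": 0.5}
  grip_force: 25

```text
time_s: 5.5
tcp_pos: [580.8, -7.8, 184.7]
tcp_rot: [-0.001, 0.736, 0.677, -0.001]
ft_force: [1.2, -0.3, -2.7]
width: 59.6
gripper_force: 25.0
```

```bash
python3 -c "
from nav import *
go([[393.9,-189.5,190],[393.9,-189.5,58]])
p=read_camera('wrist');s=read_camera('scene');t=read_camera('top')
cv2.imwrite('pics/l.png',np.hstack([cv2.resize(s['image'][80:330,130:400],(540,500)),cv2.resize(p['image'],(260,195),interpolation=3).repeat(1,0) if 0 else cv2.copyMakeBorder(cv2.resize(p['image'],(260,195)),0,305,0,0,0)]))
b=recognise(t,'board')[0];print(b, atz(t,b['point'],12))
"
```

```text
t 5.5 pos [580.8  -7.8 184.7] F [ 1.2 -0.3 -2.7] w 59.56732112323836
axes x [ 0.084  0.996 -0.   ] y [ 0.996 -0.084 -0.002] z [-0.002 -0.    -1.   ]
rot [-0.001  0.     0.   ]
rot [-0.e+00 -2.e-03 -3.e+00]
shift/100 [-1.967 -1.71  -0.05 ]
shift/100 [-1.967 -1.708  1.27 ]
{'point': [346.1, 253.1], 'score': 0.51} [ 435.23284397 -223.81858778   12.        ]
```

View pics/l.png

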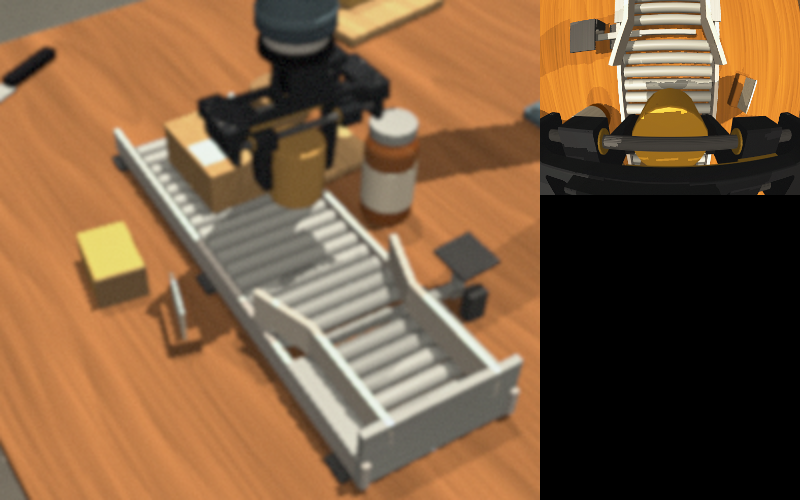

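The truckle is held upright, about 44 mm below the TCP, and the track is clear. I'll carry it above jar height to the board.

step_arm:
  rows:
    - {"x": 0, "y": 0, "z": -0.2, "rx": 0, "ry": 0, "rz": 0, "jaw": 0.5}
    - {"x": -0.15, "y": -0.1, "z": -0.4, "rx": 0, "ry": 0, "rz": 0, "jaw": 0.5}
    - {"x": -0.35, "y": -0.3, "z": -0.4, "rx": 0, "ry": 0, "rz": 0, "jaw": 0.5}
    - {"x": -0.6, "y": -0.5, "z": -0.4, "rx": 0, "ry": 0, "rz": 0, "jaw": 0.5}
    - {"x": -0.8, "y": -0.7, "z": -0.4, "rx": 0, "ry": 0, "rz": 0, "jaw": 0.5}

```text
time_s: 6.2
tcp_pos: [503.1, -82.9, 222.1]
tcp_rot: [-0.001, 0.736, 0.676, -0.001]
ft_force: [0.3, -1.1, -2.3]
width: 59.6
gripper_force: 25.0
```

step_arm:
  rows:
    - {"x": -0.2, "y": -0.2, "z": 0, "rx": 0, "ry": 0, "rz": 0, "jaw": 0.5}
    - {"x": -0.45, "y": -0.4, "z": 0, "rx": 0, "ry": 0, "rz": 0, "jaw": 0.5}
    - {"x": -0.7, "y": -0.6, "z": 0, "rx": 0, "ry": 0, "rz": 0, "jaw": 0.5}
    - {"x": -0.9, "y": -0.75, "z": 0, "rx": 0, "ry": 0, "rz": 0, "jaw": 0.5}
    - {"x": -1, "y": -0.85, "z": 0, "rx": 0, "ry": 0, "rz": 0, "jaw": 0.5}

```text
time_s: 6.7
tcp_pos: [409.3, -175.7, 222.2]
tcp_rot: [-0.001, 0.737, 0.676, -0.001]
ft_force: [0.6, -0.4, -1.8]
width: 59.0
gripper_force: 25.0
```

step_arm:
  rows:
    - {"x": -0.1, "y": -0.08, "z": 0, "rx": 0, "ry": 0, "rz": 0, "jaw": 0.5}
    - {"x": -0.19, "y": -0.16, "z": 0.2, "rx": 0, "ry": 0, "rz": 0, "jaw": 0.5}
    - {"x": -0.19, "y": -0.16, "z": 0.4, "rx": 0, "ry": 0, "rz": 0, "jaw": 0.5}
    - {"x": -0.19, "y": -0.16, "z": 0.7, "rx": 0, "ry": 0, "rz": 0, "jaw": 0.5}
    - {"x": -0.19, "y": -0.16, "z": 1, "rx": 0, "ry": 0, "rz": 0, "jaw": 0.5}

```text
time_s: 7.2
tcp_pos: [393.5, -191.6, 121.9]
tcp_rot: [-0.001, 0.736, 0.677, -0.0]
ft_force: [-0.2, -0.3, -2.3]
width: 59.1
gripper_force: 25.0
```

```bash
python3 -c "
from nav import *
p=read_camera('wrist');s=read_camera('scene')
go([[393.9,-192,90],[393.9,-192,57]])
a=np.linspace(0,6.28,40)
im=cv2.resize(s['image'],None,fx=2,fy=2)
for z in (80,150):
  x=(proj(s,np.c_[393.9+30*np.cos(a),-189.5+30*np.sin(a),0*a+z])*2).astype(int);cv2.polylines(im,[x.reshape(-1,1,2)],True,(255,0,0),1)
cv2.imwrite('pics/l2.png',im[150:450,380:780])
"
```

```text
t 7.3 pos [ 391.1 -190.3  120.1] F [-1.4  0.2 -2.5] w 59.74371641714088
axes x [0.084 0.996 0.003] y [ 0.996 -0.084 -0.008] z [-0.008  0.004 -1.   ]
rot [-0.008 -0.003  0.001]
rot [ 0.005 -0.013 -2.999]
shift/100 [-0.016  0.032  0.301]
shift/100 [-0.017  0.035  0.631]
```

View pics/l2.png

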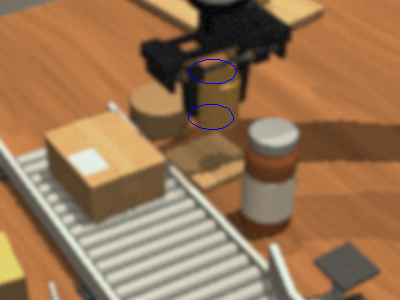

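The truckle is over the board within a few mm, so I'll lower it.

step_arm:
  rows:
    - {"x": 0, "y": 0.02, "z": 0.2, "rx": 0, "ry": 0, "rz": 0, "jaw": 0.5}
    - {"x": 0, "y": 0.02, "z": 0.4, "rx": 0, "ry": 0, "rz": 0, "jaw": 0.5}
    - {"x": 0, "y": 0.02, "z": 0.53, "rx": 0, "ry": 0, "rz": 0, "jaw": 0.5}
    - {"x": 0, "y": 0.02, "z": 0.58, "rx": 0, "ry": 0, "rz": 0, "jaw": 0.5}
    - {"x": 0, "y": 0.02, "z": 0.6, "rx": 0, "ry": 0, "rz": 0, "jaw": 0.5}

```text
time_s: 7.8
tcp_pos: [396.5, -191.9, 63.7]
tcp_rot: [-0.0, 0.736, 0.677, -0.0]
ft_force: [0.0, -0.2, -1.7]
width: 59.4
gripper_force: 25.0
```

step_arm:
  rows:
    - {"x": 0, "y": 0, "z": 0.02, "rx": 0, "ry": 0, "rz": 0, "jaw": 0.5}
    - {"x": 0, "y": 0, "z": 0.02, "rx": 0, "ry": 0, "rz": 0, "jaw": 0.5}
    - {"x": 0, "y": 0, "z": 0.03, "rx": 0, "ry": 0, "rz": 0, "jaw": 0.5}

```text
time_s: 8.1
tcp_pos: [396.9, -192.1, 61.2]
tcp_rot: [0.0, 0.736, 0.677, 0.0]
ft_force: [-0.2, 0.3, -2.2]
width: 59.4
gripper_force: 25.0
```

step_arm:
  rows:
    - {"x": 0, "y": 0, "z": 0.01, "rx": 0, "ry": 0, "rz": 0, "jaw": 0.5}
    - {"x": 0, "y": 0, "z": 0.02, "rx": 0, "ry": 0, "rz": 0, "jaw": 0.5}
    - {"x": 0, "y": 0, "z": 0.03, "rx": 0, "ry": 0, "rz": 0, "jaw": 0.5}

```text
time_s: 8.4
tcp_pos: [396.5, -192.0, 57.7]
tcp_rot: [0.0, 0.736, 0.677, 0.0]
ft_force: [0.0, -0.6, -1.5]
width: 59.3
gripper_force: 25.0
```

step_arm:
  rows:
    - {"x": 0, "y": 0, "z": 0.01, "rx": 0, "ry": 0, "rz": 0, "jaw": 0.5}
    - {"x": 0, "y": 0, "z": 0.02, "rx": 0, "ry": 0, "rz": 0, "jaw": 0.5}

```text
time_s: 8.6
tcp_pos: [396.5, -192.0, 56.8]
tcp_rot: [0.0, 0.736, 0.677, -0.001]
ft_force: [-8.3, 2.9, 37.2]
width: 59.2
gripper_force: 25.0
```

step_arm:
  rows:
    - {"x": 0, "y": 0, "z": -0.015, "rx": 0, "ry": 0, "rz": 0, "jaw": 0.5}
    - {"x": 0, "y": 0, "z": -0.015, "rx": 0, "ry": 0, "rz": 0, "jaw": 0.7}
    - {"x": 0, "y": 0, "z": -0.015, "rx": 0, "ry": 0, "rz": 0, "jaw": 1}
    - {"x": 0, "y": 0, "z": -0.015, "rx": 0, "ry": 0, "rz": 0, "jaw": 1}
    - {"x": 0, "y": 0, "z": -0.015, "rx": 0, "ry": 0, "rz": 0, "jaw": 1}

```text
time_s: 9.1
tcp_pos: [396.5, -191.9, 57.1]
tcp_rot: [-0.0, 0.736, 0.677, -0.0]
ft_force: [-0.4, -0.0, 0.4]
width: 83.4
gripper_force: 0.0
```

step_arm:
  rows:
    - {"x": 0, "y": 0, "z": -0.15, "rx": 0, "ry": 0, "rz": 0, "jaw": 1}
    - {"x": 0, "y": 0, "z": -0.4, "rx": 0, "ry": 0, "rz": 0, "jaw": 1}
    - {"x": 0, "y": 0, "z": -0.6, "rx": 0, "ry": 0, "rz": 0, "jaw": 1}
    - {"x": 0, "y": 0, "z": -0.8, "rx": 0, "ry": 0, "rz": 0, "jaw": 1}
    - {"x": 0, "y": 0, "z": -1, "rx": 0, "ry": 0, "rz": 0, "jaw": 1}

```text
time_s: 9.6
tcp_pos: [396.3, -191.9, 157.9]
tcp_rot: [-0.0, 0.736, 0.677, -0.0]
ft_force: [0.3, -0.2, -0.1]
width: 87.9
gripper_force: 0.0
```

```bash
python3 -c "
from nav import *
s=read_camera('scene');t=read_camera('top')
P=TW(0,-260,150)
go([P,TW(0,-260,78)])
print(recognise(s,'truckle')[:1],recognise(s,'carton')[:1],recognise(t,'carton')[:1],recognise(t,'truckle')[:1])
a=np.linspace(0,6.28,40)
I=[]
for p in (s,t):
  im=cv2.resize(p['image'],None,fx=2,fy=2)
  for z in (12,82):
    x=(proj(p,np.c_[396+30*np.cos(a),-189.5+30*np.sin(a),0*a+z])*2).astype(int);cv2.polylines(im,[x.reshape(-1,1,2)],True,(255,0,0),1)
  I.append(im)
cv2.imwrite('pics/l3.png',np.vstack([I[0][180:480,350:750],I[1][320:620,480:880]]))
"
```

```text
t 9.7 pos [ 397.8 -192.6  159.1] F [ 0.1  0.  -0.1] w 88.00001382991591
axes x [ 0.085  0.996 -0.002] y [ 0.996 -0.085  0.004] z [ 0.004 -0.002 -1.   ]
rot [ 0.004  0.002 -0.   ]
rot [ 2.e-03 -6.e-03  3.e+00]
shift/100 [-0.884  1.634  0.099]
shift/100 [-0.883  1.631  0.819]
[{'point': [296.3, 141.0], 'score': 0.95}] [{'point': [241.5, 157.4], 'score': 0.8}] [{'point': [334.3, 197.0], 'score': 0.74}] [{'point': [332.6, 267.9], 'score': 0.85}]
```

View pics/l3.png

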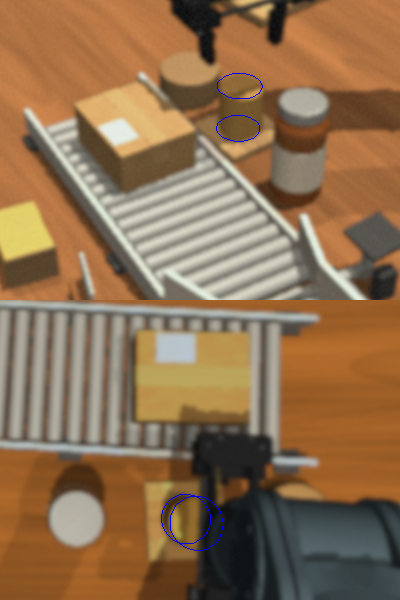

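The truckle stands on the board at scene crop (240,105) and top-view crop (190,520). The carton hasn't moved. I'll go behind the carton with the jaws partly open, so two fingers push it squarely.

step_arm:
  rows:
    - {"x": -0.22, "y": 0.15, "z": 0, "rx": 0, "ry": 0, "rz": 0, "jaw": 0.7}
    - {"x": -0.44, "y": 0.3, "z": 0, "rx": 0, "ry": 0, "rz": 0, "jaw": 0.7}
    - {"x": -0.66, "y": 0.5, "z": 0, "rx": 0, "ry": 0, "rz": 0, "jaw": 0.7}
    - {"x": -0.88, "y": 0.75, "z": 0, "rx": 0, "ry": 0, "rz": 0, "jaw": 0.7}
    - {"x": -0.88, "y": 1, "z": 0, "rx": 0, "ry": 0, "rz": 0, "jaw": 0.7}

```text
time_s: 10.4
tcp_pos: [488.0, -291.8, 155.6]
tcp_rot: [-0.0, 0.738, 0.675, -0.001]
ft_force: [-0.5, -0.7, -0.1]
width: 61.8
gripper_force: 0.0
```

step_arm:
  rows:
    - {"x": 0, "y": 0.2, "z": 0, "rx": 0, "ry": 0, "rz": 0, "jaw": 0.7}
    - {"x": 0, "y": 0.4, "z": 0, "rx": 0, "ry": 0, "rz": 0, "jaw": 0.7}
    - {"x": 0, "y": 0.65, "z": 0.2, "rx": 0, "ry": 0, "rz": 0, "jaw": 0.7}
    - {"x": 0, "y": 0.65, "z": 0.5, "rx": 0, "ry": 0, "rz": 0, "jaw": 0.7}
    - {"x": 0, "y": 0.65, "z": 0.8, "rx": 0, "ry": 0, "rz": 0, "jaw": 0.7}

```text
time_s: 10.9
tcp_pos: [553.8, -292.9, 74.9]
tcp_rot: [-0.0, 0.736, 0.677, -0.0]
ft_force: [0.3, -0.2, -0.2]
width: 61.8
gripper_force: 0.0
```

```bash
python3 -c "
from nav import *
go([TW(0,-232,78),TW(0,151,78)])
"
```

```text
t 10.9 pos [ 553.8 -292.9   74.9] F [ 0.3 -0.2 -0.2] w 61.774324210132946
axes x [0.083 0.997 0.   ] y [ 0.997 -0.083 -0.001] z [-0.001  0.001 -1.   ]
rot [-0.001 -0.     0.001]
rot [ 1.000e-03 -1.000e-03 -2.999e+00]
shift/100 [ 0.264 -0.005 -0.031]
shift/100 [ 4.094e+00 -1.000e-03 -2.900e-02]
```

step_arm:
  rows:
    - {"x": 0.08, "y": 0, "z": -0.03, "rx": 0, "ry": 0, "rz": 0, "jaw": 0.7}
    - {"x": 0.16, "y": 0, "z": -0.03, "rx": 0, "ry": 0, "rz": 0, "jaw": 0.7}
    - {"x": 0.22, "y": 0, "z": -0.03, "rx": 0, "ry": 0, "rz": 0, "jaw": 0.7}
    - {"x": 0.28, "y": 0, "z": -0.03, "rx": 0, "ry": 0, "rz": 0, "jaw": 0.7}
    - {"x": 0.34, "y": 0, "z": -0.03, "rx": 0, "ry": 0, "rz": 0, "jaw": 0.7}

```text
time_s: 11.4
tcp_pos: [557.2, -259.9, 81.6]
tcp_rot: [0.001, 0.736, 0.677, 0.0]
ft_force: [-0.3, -1.7, 1.2]
width: 61.8
gripper_force: 0.8
```

step_arm:
  rows:
    - {"x": 0.06, "y": 0, "z": 0, "rx": 0, "ry": 0, "rz": 0, "jaw": 0.7}
    - {"x": 0.13, "y": 0, "z": 0, "rx": 0, "ry": 0, "rz": 0, "jaw": 0.7}
    - {"x": 0.2, "y": 0, "z": 0, "rx": 0, "ry": 0, "rz": 0, "jaw": 0.7}
    - {"x": 0.28, "y": 0, "z": 0, "rx": 0, "ry": 0, "rz": 0, "jaw": 0.7}
    - {"x": 0.36, "y": 0, "z": 0, "rx": 0, "ry": 0, "rz": 0, "jaw": 0.7}

```text
time_s: 11.9
tcp_pos: [559.4, -223.1, 80.2]
tcp_rot: [-0.0, 0.736, 0.677, -0.0]
ft_force: [1.0, -2.8, 2.1]
width: 61.7
gripper_force: 1.1
```

step_arm:
  rows:
    - {"x": 0.08, "y": 0, "z": 0, "rx": 0, "ry": 0, "rz": 0, "jaw": 0.7}
    - {"x": 0.16, "y": 0, "z": 0, "rx": 0, "ry": 0, "rz": 0, "jaw": 0.7}
    - {"x": 0.24, "y": 0, "z": 0, "rx": 0, "ry": 0, "rz": 0, "jaw": 0.7}
    - {"x": 0.32, "y": 0, "z": 0, "rx": 0, "ry": 0, "rz": 0, "jaw": 0.7}
    - {"x": 0.4, "y": 0, "z": 0, "rx": 0, "ry": 0, "rz": 0, "jaw": 0.7}

```text
time_s: 12.4
tcp_pos: [562.5, -183.2, 80.1]
tcp_rot: [-0.0, 0.736, 0.677, -0.0]
ft_force: [-0.4, -1.2, 0.5]
width: 61.8
gripper_force: 0.8
```

step_arm:
  rows:
    - {"x": 0.08, "y": 0, "z": 0, "rx": 0, "ry": 0, "rz": 0, "jaw": 0.7}
    - {"x": 0.16, "y": 0, "z": 0, "rx": 0, "ry": 0, "rz": 0, "jaw": 0.7}
    - {"x": 0.24, "y": 0, "z": 0, "rx": 0, "ry": 0, "rz": 0, "jaw": 0.7}
    - {"x": 0.32, "y": 0, "z": 0, "rx": 0, "ry": 0, "rz": 0, "jaw": 0.7}
    - {"x": 0.4, "y": 0, "z": 0, "rx": 0, "ry": 0, "rz": 0, "jaw": 0.7}

```text
time_s: 12.9
tcp_pos: [565.9, -143.4, 80.0]
tcp_rot: [-0.0, 0.736, 0.677, -0.0]
ft_force: [-1.2, -1.3, -0.5]
width: 61.9
gripper_force: 0.9
```

```bash
python3 -c "
from nav import *
go([TW(0,151,78)])
t=read_camera('top');s=read_camera('scene')
print(recognise(t,'carton')[:1])
cv2.imwrite('pics/p1.png',np.vstack([cv2.resize(t['image'],None,fx=2,fy=2)[270:560,240:840],cv2.resize(s['image'],None,fx=2,fy=2)[220:520,340:940]]))
"
```

```text
t 12.9 pos [ 565.9 -143.4   80. ] F [-1.2 -1.3 -0.5] w 61.89793489451376
axes x [ 0.084  0.996 -0.   ] y [ 0.996 -0.084 -0.001] z [-0.001  0.    -1.   ]
rot [-0.001  0.     0.   ]
rot [-0.e+00 -1.e-03 -3.e+00]
shift/100 [2.593e+00 1.000e-03 2.000e-02]
[{'point': [276.3, 195.8], 'score': 0.67}]
```

View pics/p1.png

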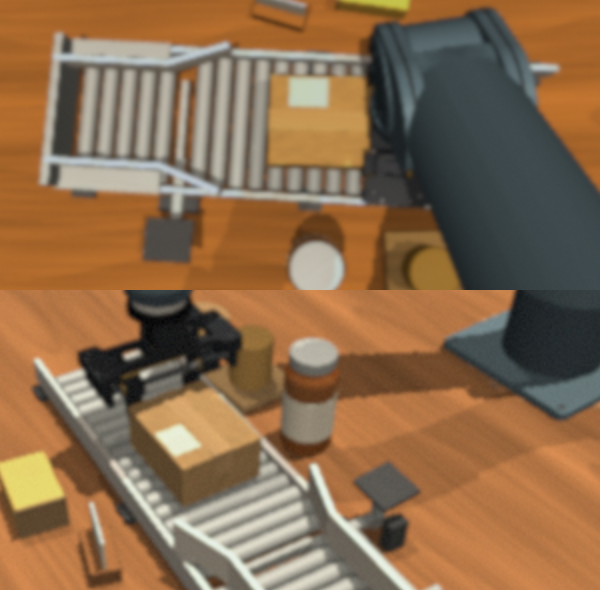

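The carton is square, centred and flat, with the fingers flush behind it, so I'll keep pushing.

step_arm:
  rows:
    - {"x": 0.08, "y": 0, "z": 0, "rx": 0, "ry": 0, "rz": 0, "jaw": 0.7}
    - {"x": 0.16, "y": 0, "z": 0, "rx": 0, "ry": 0, "rz": 0, "jaw": 0.7}
    - {"x": 0.24, "y": 0, "z": 0, "rx": 0, "ry": 0, "rz": 0, "jaw": 0.7}
    - {"x": 0.32, "y": 0, "z": 0, "rx": 0, "ry": 0, "rz": 0, "jaw": 0.7}
    - {"x": 0.4, "y": 0, "z": 0, "rx": 0, "ry": 0, "rz": 0, "jaw": 0.7}

```text
time_s: 13.55
tcp_pos: [569.5, -103.3, 80.2]
tcp_rot: [-0.0, 0.736, 0.677, -0.0]
ft_force: [-0.9, -1.7, 0.5]
width: 61.8
gripper_force: 1.0
```

step_arm:
  rows:
    - {"x": 0.08, "y": 0, "z": 0, "rx": 0, "ry": 0, "rz": 0, "jaw": 0.7}
    - {"x": 0.16, "y": 0, "z": 0, "rx": 0, "ry": 0, "rz": 0, "jaw": 0.7}
    - {"x": 0.24, "y": 0, "z": 0, "rx": 0, "ry": 0, "rz": 0, "jaw": 0.7}
    - {"x": 0.32, "y": 0, "z": 0, "rx": 0, "ry": 0, "rz": 0, "jaw": 0.7}
    - {"x": 0.4, "y": 0, "z": 0, "rx": 0, "ry": 0, "rz": 0, "jaw": 0.7}

```text
time_s: 14.05
tcp_pos: [572.8, -63.6, 80.1]
tcp_rot: [-0.0, 0.736, 0.677, -0.0]
ft_force: [-1.1, -2.0, -0.0]
width: 61.5
gripper_force: 0.8
```

step_arm:
  rows:
    - {"x": 0.08, "y": 0, "z": 0, "rx": 0, "ry": 0, "rz": 0, "jaw": 0.7}
    - {"x": 0.16, "y": 0, "z": 0, "rx": 0, "ry": 0, "rz": 0, "jaw": 0.7}
    - {"x": 0.24, "y": 0, "z": 0, "rx": 0, "ry": 0, "rz": 0, "jaw": 0.7}
    - {"x": 0.32, "y": 0, "z": 0, "rx": 0, "ry": 0, "rz": 0, "jaw": 0.7}
    - {"x": 0.4, "y": 0, "z": 0, "rx": 0, "ry": 0, "rz": 0, "jaw": 0.7}

```text
time_s: 14.55
tcp_pos: [576.3, -23.7, 80.2]
tcp_rot: [-0.0, 0.736, 0.677, 0.0]
ft_force: [-1.1, -0.8, 0.2]
width: 61.7
gripper_force: 0.7
```

step_arm:
  rows:
    - {"x": 0.08, "y": 0, "z": 0, "rx": 0, "ry": 0, "rz": 0, "jaw": 0.7}
    - {"x": 0.16, "y": 0, "z": 0, "rx": 0, "ry": 0, "rz": 0, "jaw": 0.7}
    - {"x": 0.24, "y": 0, "z": 0, "rx": 0, "ry": 0, "rz": 0, "jaw": 0.7}
    - {"x": 0.32, "y": 0, "z": 0, "rx": 0, "ry": 0, "rz": 0, "jaw": 0.7}
    - {"x": 0.4, "y": 0, "z": 0, "rx": 0, "ry": 0, "rz": 0, "jaw": 0.7}

```text
time_s: 15.05
tcp_pos: [579.6, 16.1, 80.2]
tcp_rot: [-0.0, 0.736, 0.677, -0.0]
ft_force: [-2.2, -2.2, 0.4]
width: 61.7
gripper_force: 0.8
```

step_arm:
  rows:
    - {"x": 0.08, "y": 0, "z": 0, "rx": 0, "ry": 0, "rz": 0, "jaw": 0.7}
    - {"x": 0.16, "y": 0, "z": 0, "rx": 0, "ry": 0, "rz": 0, "jaw": 0.7}
    - {"x": 0.24, "y": 0, "z": 0, "rx": 0, "ry": 0, "rz": 0, "jaw": 0.7}
    - {"x": 0.32, "y": 0, "z": 0, "rx": 0, "ry": 0, "rz": 0, "jaw": 0.7}
    - {"x": 0.4, "y": 0, "z": 0, "rx": 0, "ry": 0, "rz": 0, "jaw": 0.7}

```text
time_s: 15.55
tcp_pos: [583.0, 55.9, 80.2]
tcp_rot: [-0.0, 0.736, 0.677, -0.0]
ft_force: [-1.8, -1.3, 0.7]
width: 61.5
gripper_force: 0.7
```

```bash
python3 -c "
from nav import *
go([TW(0,151,78)])
t=read_camera('top')
print(recognise(t,'carton')[:1])"
```

```text
t 15.55 pos [583.   55.9  80.2] F [-1.8 -1.3  0.7] w 61.459243980888346
axes x [0.084 0.996 0.   ] y [ 0.996 -0.084 -0.   ] z [-0.  0. -1.]
rot [-0. -0.  0.]
rot [ 0. -0. -3.]
shift/100 [ 0.593 -0.002  0.022]
[{'point': [308.0, 200.4], 'score': 0.54}]
```

step_arm:
  rows:
    - {"x": 0.08, "y": 0, "z": 0, "rx": 0, "ry": 0, "rz": 0, "jaw": 0.7}
    - {"x": 0.16, "y": 0, "z": 0, "rx": 0, "ry": 0, "rz": 0, "jaw": 0.7}
    - {"x": 0.24, "y": 0, "z": 0, "rx": 0, "ry": 0, "rz": 0, "jaw": 0.7}
    - {"x": 0.3, "y": 0, "z": 0, "rx": 0, "ry": 0, "rz": 0, "jaw": 0.7}
    - {"x": 0.36, "y": 0, "z": 0, "rx": 0, "ry": 0, "rz": 0, "jaw": 0.7}

```text
time_s: 16.15
tcp_pos: [586.2, 91.8, 80.2]
tcp_rot: [0.0, 0.736, 0.677, 0.0]
ft_force: [0.7, -1.7, -0.0]
width: 62.1
gripper_force: 0.7
```

step_arm:
  rows:
    - {"x": 0.04, "y": 0, "z": 0, "rx": 0, "ry": 0, "rz": 0, "jaw": 0.7}
    - {"x": 0.07, "y": 0, "z": 0, "rx": 0, "ry": 0, "rz": 0, "jaw": 0.7}
    - {"x": 0.1, "y": 0, "z": 0, "rx": 0, "ry": 0, "rz": 0, "jaw": 0.7}
    - {"x": 0.12, "y": 0, "z": 0, "rx": 0, "ry": 0, "rz": 0, "jaw": 0.7}
    - {"x": 0.14, "y": 0, "z": 0, "rx": 0, "ry": 0, "rz": 0, "jaw": 0.7}

```text
time_s: 16.65
tcp_pos: [587.2, 105.1, 80.2]
tcp_rot: [-0.0, 0.736, 0.677, -0.0]
ft_force: [-0.9, -1.1, 0.4]
width: 61.9
gripper_force: 0.5
```

step_arm:
  rows:
    - {"x": 0.01, "y": 0, "z": 0, "rx": 0, "ry": 0, "rz": 0, "jaw": 0.7}
    - {"x": 0.02, "y": 0, "z": 0, "rx": 0, "ry": 0, "rz": 0, "jaw": 0.7}
    - {"x": 0.03, "y": 0, "z": 0, "rx": 0, "ry": 0, "rz": 0, "jaw": 0.7}
    - {"x": 0.04, "y": 0, "z": 0, "rx": 0, "ry": 0, "rz": 0, "jaw": 0.7}

```text
time_s: 17.05
tcp_pos: [587.5, 109.0, 80.2]
tcp_rot: [-0.0, 0.736, 0.677, -0.0]
ft_force: [-0.3, -0.9, 0.6]
width: 61.9
gripper_force: 0.5
```

step_arm:
  rows:
    - {"x": 0.01, "y": 0, "z": 0, "rx": 0, "ry": 0, "rz": 0, "jaw": 0.7}
    - {"x": 0.02, "y": 0, "z": 0, "rx": 0, "ry": 0, "rz": 0, "jaw": 0.7}
    - {"x": 0.03, "y": 0, "z": 0, "rx": 0, "ry": 0, "rz": 0, "jaw": 0.7}
    - {"x": 0.04, "y": 0, "z": 0, "rx": 0, "ry": 0, "rz": 0, "jaw": 0.7}

```text
time_s: 17.45
tcp_pos: [587.6, 111.5, 80.1]
tcp_rot: [0.001, 0.736, 0.677, -0.001]
ft_force: [-1.5, -6.7, 3.9]
width: 61.8
gripper_force: 3.4
```

step_arm:
  rows:
    - {"x": 0.01, "y": 0, "z": 0, "rx": 0, "ry": 0, "rz": 0, "jaw": 0.7}
    - {"x": 0.015, "y": 0, "z": 0, "rx": 0, "ry": 0, "rz": 0, "jaw": 0.7}
    - {"x": 0.02, "y": 0, "z": 0, "rx": 0, "ry": 0, "rz": 0, "jaw": 0.7}

```text
time_s: 17.75
tcp_pos: [587.3, 111.9, 80.1]
tcp_rot: [0.001, 0.737, 0.676, -0.002]
ft_force: [-3.3, -9.3, 6.6]
width: 61.5
gripper_force: 4.7
```

```bash
cat > chk.py <<'E'
import sys
from nav import *
t=read_camera('top');s=read_camera('scene')
I=[]
h=[[-52.5,160],[52.5,160],[52.5,290],[-52.5,290]]
for p in (t,s):
    im=cv2.resize(p['image'],None,fx=3,fy=3)
    for z in (40,100):
        x=(proj(p,[TW(*k,z) for k in h])*3+1).astype(int);cv2.polylines(im,[x.reshape(-1,1,2)],True,(255,255,0),1)
    x=(proj(p,[TW(-92,290,85),TW(92,290,85)])*3+1).astype(int);cv2.polylines(im,[x.reshape(-1,1,2)],False,(255,0,0),1)
    I.append(im)
cv2.imwrite(sys.argv[1],np.hstack([I[0][420:820,380:780],I[1][540:940,800:1200]]))
go([TW(-148,145,72+40)])
E
python3 chk.py pics/h1.png
```

```text
t 17.85 pos [587.2 111.9  80. ] F [-4.4 -8.1  5.5] w 61.8222419866223
axes x [ 0.085  0.996 -0.005] y [ 0.996 -0.085 -0.002] z [-0.003 -0.005 -1.   ]
rot [-0.002  0.005 -0.001]
rot [0.007 0.003 2.999]
shift/100 [-0.031 -1.477 -0.316]
```

View pics/h1.png

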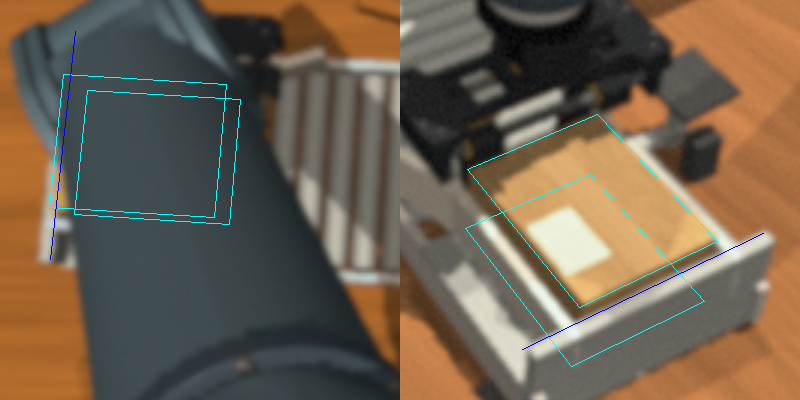

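The carton's top edges coincide with the home outline, so it's fully home and flat. I'll back off, lift, close the jaws and go over the pedal.

step_arm:
  rows:
    - {"x": -0.04, "y": 0, "z": 0, "rx": 0, "ry": 0, "rz": 0, "jaw": 0.7}
    - {"x": -0.1, "y": 0, "z": 0, "rx": 0, "ry": 0, "rz": 0, "jaw": 0.7}
    - {"x": -0.2, "y": 0, "z": 0, "rx": 0, "ry": 0, "rz": 0, "jaw": 0.7}
    - {"x": -0.3, "y": 0, "z": 0, "rx": 0, "ry": 0, "rz": 0, "jaw": 0.7}
    - {"x": -0.3, "y": 0, "z": -0.1, "rx": 0, "ry": 0, "rz": 0, "jaw": 0.7}

```text
time_s: 18.35
tcp_pos: [584.6, 82.4, 89.3]
tcp_rot: [-0.0, 0.737, 0.676, -0.002]
ft_force: [-0.1, 0.0, -0.4]
width: 61.7
gripper_force: 0.0
```

step_arm:
  rows:
    - {"x": 0, "y": 0, "z": -0.2, "rx": 0, "ry": 0, "rz": 0, "jaw": 0.7}
    - {"x": 0, "y": 0, "z": -0.5, "rx": 0, "ry": 0, "rz": 0, "jaw": 0.7}
    - {"x": 0, "y": 0, "z": -0.8, "rx": 0, "ry": 0, "rz": 0, "jaw": 0.7}
    - {"x": 0, "y": -0.3, "z": -0.8, "rx": 0, "ry": 0, "rz": 0, "jaw": 0}
    - {"x": 0, "y": -0.6, "z": -0.8, "rx": 0, "ry": 0, "rz": 0, "jaw": 0}

```text
time_s: 18.85
tcp_pos: [526.2, 90.6, 171.9]
tcp_rot: [0.001, 0.737, 0.676, 0.002]
ft_force: [0.2, -0.2, -0.1]
width: 47.5
gripper_force: 0.0
```

step_arm:
  rows:
    - {"x": 0.1, "y": -0.2, "z": 0, "rx": 0, "ry": 0, "rz": 0, "jaw": 0}
    - {"x": 0.2, "y": -0.5, "z": 0, "rx": 0, "ry": 0, "rz": 0, "jaw": 0}
    - {"x": 0.28, "y": -0.8, "z": 0, "rx": 0, "ry": 0, "rz": 0, "jaw": 0}
    - {"x": 0.28, "y": -0.98, "z": 0, "rx": 0, "ry": 0, "rz": 0, "jaw": 0}
    - {"x": 0.28, "y": -0.98, "z": 0.3, "rx": 0, "ry": 0, "rz": 0, "jaw": 0}

```text
time_s: 19.35
tcp_pos: [430.6, 127.8, 143.0]
tcp_rot: [0.001, 0.736, 0.677, 0.003]
ft_force: [1.7, 0.4, 0.2]
width: 7.8
gripper_force: 0.0
```

```bash
python3 -c "
from nav import *
go([TW(-158,145,100),TW(-158,145,82)])
p=read_camera('wrist');t=read_camera('top');s=read_camera('scene')
print(recognise(t,'carton')[:1],recognise(s,'pedal')[:1],proj(s,TW(-148,145,72)))
cv2.imwrite('pics/pd.png',np.hstack([cv2.resize(p['image'],(400,300)),cv2.resize(s['image'][150:330,270:420],(360,432))[:300]]))
"
```

```text
t 19.35 pos [430.6 127.8 143. ] F [1.7 0.4 0.2] w 7.7896004704528234
axes x [0.082 0.997 0.002] y [ 0.997 -0.082  0.006] z [ 0.006  0.001 -1.   ]
rot [ 0.005 -0.002  0.002]
rot [ 0.003  0.008 -2.998]
shift/100 [-0.056 -0.005  0.43 ]
shift/100 [-0.056 -0.006  0.61 ]
[{'point': [173.2, 189.9], 'score': 0.73}] [{'point': [361.4, 209.2], 'score': 0.56}] [[362.71957564 207.96971849]]
```

View pics/pd.png

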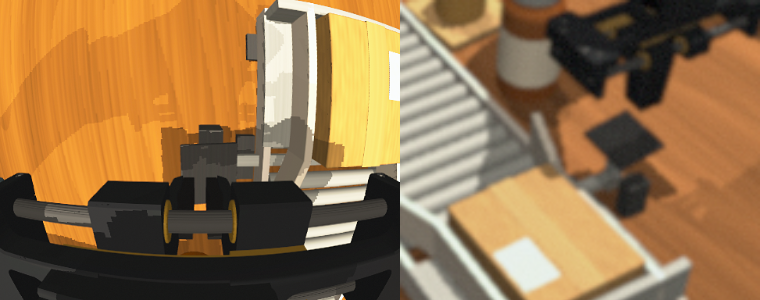

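The closed fingers are just over the pedal plate (wrist view (205,160)), and the carton is still home. I've used all 10 views, so from here I'll go by numbers.

step_arm:
  rows:
    - {"x": -0.03, "y": 0, "z": 0.1, "rx": 0, "ry": 0, "rz": 0, "jaw": 0}
    - {"x": -0.05, "y": 0, "z": 0.2, "rx": 0, "ry": 0, "rz": 0, "jaw": 0}
    - {"x": -0.05, "y": 0, "z": 0.3, "rx": 0, "ry": 0, "rz": 0, "jaw": 0}
    - {"x": -0.05, "y": 0, "z": 0.37, "rx": 0, "ry": 0, "rz": 0, "jaw": 0}
    - {"x": -0.05, "y": 0, "z": 0.4, "rx": 0, "ry": 0, "rz": 0, "jaw": 0}

```text
time_s: 20.1
tcp_pos: [429.4, 121.3, 99.2]
tcp_rot: [-0.0, 0.736, 0.677, -0.001]
ft_force: [-1.2, 0.4, 2.9]
width: 0.6
gripper_force: 1.3
```

step_arm:
  rows:
    - {"x": 0, "y": 0, "z": 0.02, "rx": 0, "ry": 0, "rz": 0, "jaw": 0}
    - {"x": 0, "y": 0, "z": 0.04, "rx": 0, "ry": 0, "rz": 0, "jaw": 0}
    - {"x": 0, "y": 0, "z": 0.06, "rx": 0, "ry": 0, "rz": 0, "jaw": 0}
    - {"x": 0, "y": 0, "z": 0.08, "rx": 0, "ry": 0, "rz": 0, "jaw": 0}

```text
time_s: 20.5
tcp_pos: [428.5, 121.6, 92.4]
tcp_rot: [-0.0, 0.736, 0.677, -0.001]
ft_force: [-3.9, -0.4, 7.0]
width: 0.2
gripper_force: 3.4
```

Contact with the pedal is made and the force is building as expected, so I'll continue down.

step_arm:
  rows:
    - {"x": 0, "y": 0, "z": 0.02, "rx": 0, "ry": 0, "rz": 0, "jaw": 0}
    - {"x": 0, "y": 0, "z": 0.04, "rx": 0, "ry": 0, "rz": 0, "jaw": 0}
    - {"x": 0, "y": 0, "z": 0.06, "rx": 0, "ry": 0, "rz": 0, "jaw": 0}

```text
time_s: 20.8
tcp_pos: [429.7, 121.6, 86.3]
tcp_rot: [-0.0, 0.736, 0.677, -0.0]
ft_force: [-1.1, 1.8, 2.6]
width: 0.7
gripper_force: 1.2
```

step_arm:
  rows:
    - {"x": 0, "y": 0, "z": 0.015, "rx": 0, "ry": 0, "rz": 0, "jaw": 0}
    - {"x": 0, "y": 0, "z": 0.03, "rx": 0, "ry": 0, "rz": 0, "jaw": 0}

```text
time_s: 21.0
tcp_pos: [430.5, 121.4, 83.2]
tcp_rot: [0.0, 0.736, 0.677, 0.0]
ft_force: [-0.0, -0.3, 0.5]
width: 0.3
gripper_force: 0.1
```

step_arm:
  rows:
    - {"x": 0, "y": 0, "z": 0.01, "rx": 0, "ry": 0, "rz": 0, "jaw": 0}
    - {"x": 0, "y": 0, "z": 0.02, "rx": 0, "ry": 0, "rz": 0, "jaw": 0}

```text
time_s: 21.2
tcp_pos: [430.0, 121.4, 81.2]
tcp_rot: [-0.0, 0.736, 0.677, -0.0]
ft_force: [-3.2, 0.2, 5.6]
width: 0.2
gripper_force: 3.0
```

The force fell to near zero past the detent and then rose again below the rest angle. One more small press, then I'll retreat.

step_arm:
  rows:
    - {"x": 0, "y": 0, "z": 0.01, "rx": 0, "ry": 0, "rz": 0, "jaw": 0}
    - {"x": 0, "y": 0, "z": 0.015, "rx": 0, "ry": 0, "rz": 0, "jaw": 0}

```text
time_s: 21.4
tcp_pos: [429.3, 121.5, 79.7]
tcp_rot: [-0.0, 0.736, 0.677, -0.001]
ft_force: [-3.8, 0.8, 4.8]
width: 0.6
gripper_force: 3.4
```

step_arm:
  rows:
    - {"x": 0, "y": 0, "z": -0.02, "rx": 0, "ry": 0, "rz": 0, "jaw": 0}
    - {"x": 0, "y": 0, "z": -0.1, "rx": 0, "ry": 0, "rz": 0, "jaw": 0}
    - {"x": 0, "y": 0, "z": -0.3, "rx": 0, "ry": 0, "rz": 0, "jaw": 0}
    - {"x": 0, "y": 0, "z": -0.6, "rx": 0, "ry": 0, "rz": 0, "jaw": 0}
    - {"x": 0, "y": 0, "z": -1, "rx": 0, "ry": 0, "rz": 0, "jaw": 0}

```text
time_s: 21.9
tcp_pos: [429.2, 121.0, 180.3]
tcp_rot: [-0.001, 0.736, 0.677, -0.001]
ft_force: [1.0, 0.2, 0.8]
width: 0.4
gripper_force: 0.0
```

step_arm:
  rows:
    - {"x": 0.2, "y": 0, "z": -0.4, "rx": 0, "ry": 0, "rz": 0, "jaw": 0}
    - {"x": 0.5, "y": 0, "z": -0.6, "rx": 0, "ry": 0, "rz": 0, "jaw": 0}
    - {"x": 0.8, "y": 0, "z": -0.8, "rx": 0, "ry": 0, "rz": 0, "jaw": 0}
    - {"x": 1, "y": 0, "z": -0.8, "rx": 0, "ry": 0, "rz": 0, "jaw": 0}

```text
time_s: 22.3
tcp_pos: [439.9, 223.9, 263.3]
tcp_rot: [0.001, 0.736, 0.677, 0.003]
ft_force: [0.6, 0.4, -0.5]
width: 0.1
gripper_force: 0.0
```

step_arm:
  rows:
    - {"x": 0.3, "y": 0, "z": 0, "rx": 0, "ry": 0, "rz": 0, "jaw": 0}
    - {"x": 0.6, "y": 0, "z": 0, "rx": 0, "ry": 0, "rz": 0, "jaw": 0}
    - {"x": 0.9, "y": 0, "z": 0, "rx": 0, "ry": 0, "rz": 0, "jaw": 0}
    - {"x": 1, "y": 0, "z": 0, "rx": 0, "ry": 0, "rz": 0, "jaw": 0}

```text
time_s: 22.7
tcp_pos: [446.4, 323.7, 260.3]
tcp_rot: [-0.001, 0.735, 0.678, 0.001]
ft_force: [0.6, -0.6, 0.2]
width: 0.7
gripper_force: 0.0
```

Run:
```python
from nav import *
t=read_camera('top');s=read_camera('scene')
def arc(a):
    x,z=-60,47;return TW(-88+x*np.cos(a)-z*np.sin(a),145,25+z*np.cos(a)+x*np.sin(a))
# dark pedal centroid by threshold near prediction
for n,p in(('t',t),('s',s)):
    print(n,'pred0',proj(p,arc(0))[0].round(1),'pred.25',proj(p,arc(.25))[0].round(1),recognise(p,'pedal')[:1])
    c=proj(p,arc(.12))[0].astype(int);g=p['image'].max(2)
    y0,x0=c[1]-22,c[0]-28;w=g[y0:y0+44,x0:x0+56];np.set_printoptions(linewidth=250)
    m=((w<90)*255).astype(np.uint8)
    N,L,S,C=cv2.connectedComponentsWithStats(m)
    for i in range(1,N):
        if S[i,4]>60:print(' comp',S[i],C[i]+[x0,y0])
for k in('carton','truckle','jar','tomme','block','ticket'):
    print(k,[ (r[0]['point'],r[0]['score']) if r else None for r in (recognise(s,k),recognise(t,k))])
print('carton home proj s',proj(s,TW(0,225,90)),'t',proj(t,TW(0,225,100)))
```

```text
t pred0 [203.  254.2] pred.25 [203.9 258.2] [{'point': [206.0, 253.5], 'score': 0.83}]
 comp [  0   0  48  35 837] [203.95459976 249.93548387]
s pred0 [362.7 208. ] pred.25 [365.3 211.8] [{'point': [362.2, 213.2], 'score': 0.58}]
 comp [ 13  15  32  29 547] [363.21572212 216.11151737]
carton [None, ([176.3, 190.0], 0.78)]
truckle [([293.9, 143.3], 0.69), ([336.0, 268.9], 0.63)]
jar [([282.7, 214.8], 0.72), ([276.6, 266.9], 0.88)]
tomme [([269.4, 127.8], 0.68), ([385.3, 266.7], 0.66)]
block [([185.9, 208.2], 0.7), ([303.2, 127.9], 0.59)]
ticket [([220.5, 239.2], 0.84), ([261.1, 138.7], 0.76)]
carton home proj s [[328.93148418 251.26161847]] t [[172.47099787 188.13882762]]
```

Run:
```python
from nav import *
s=read_camera('scene');t=read_camera('top');a=cv2.imread('pics/s.png').astype(int)
a2=cv2.resize(cv2.imread('pics/t.png'),(512,384),interpolation=cv2.INTER_AREA).astype(int)
def arc(x,y,z,al):
    x+=88;z-=25;return TW(-88+x*np.cos(al)-z*np.sin(al),y,25+z*np.cos(al)+x*np.sin(al))
# jar/pedal patches: change vs start
for n,p,b in(('s',s,a),('t',t,a2)):
    D=np.abs(p['image'].astype(int)-b).max(2)
    for k,P in(('jar_lid',atz(t,[278,269],140)),('ticket',atz(t,[261,138],30)),('block',atz(t,[304,127],45)),('tomme',atz(t,[386,269],45))):
        c=proj(p,P)[0].astype(int);print(n,k,c,'diff',D[c[1]-8:c[1]+9,c[0]-8:c[0]+9].mean().round(1))
    # pedal quad score: darkness inside vs rim outside, over angle
    best=[]
    g=p['image'].max(2).astype(np.uint8)
    for al in np.arange(0,.34,.03):
        M=np.zeros(g.shape,np.uint8);O=M.copy()
        q4=lambda e:np.array([proj(p,arc(-148+i*(25+e),145+j*(28+e),72,al))[0] for i,j in((-1,-1),(1,-1),(1,1),(-1,1))]).round().astype(np.int32)
        cv2.fillPoly(M,[q4(-3)],1);cv2.fillPoly(O,[q4(9)],1);I=np.zeros_like(M);cv2.fillPoly(I,[q4(3)],1);O=O&~I&1
        best.append((round(float(al),2),round(g[O>0].mean()-g[M>0].mean(),1)))
    print(n,best)
# blade: profile of brightness along z line behind the carton (scene)
for z in range(40,100,8):
    print(z,[s['image'][int(v),int(u)].tolist() for u,v in [proj(s,TW(x,145,z))[0] for x in(-30,0,30)]],[t['image'][int(v),int(u)].tolist() for u,v in [proj(t,TW(0,145,z))[0]]],[a2[int(v),int(u)].tolist() for u,v in [proj(t,TW(0,145,z))[0]]])
```

```text
s jar_lid [326 140] diff 37.7
s ticket [218 236] diff 3.0
s block [187 207] diff 2.3
s tomme [269 124] diff 2.6
s [(0.0, np.float64(41.0)), (0.03, np.float64(46.6)), (0.06, np.float64(43.9)), (0.09, np.float64(49.2)), (0.12, np.float64(64.0)), (0.15, np.float64(67.9)), (0.18, np.float64(64.0)), (0.21, np.float64(66.8)), (0.24, np.float64(60.2)), (0.27, np.float64(56.2)), (0.3, np.float64(48.7)), (0.33, np.float64(41.0))]
t jar_lid [278 269] diff 33.8
t ticket [261 138] diff 6.4
t block [304 126] diff 7.7
t tomme [386 269] diff 7.6
t [(0.0, np.float64(51.5)), (0.03, np.float64(54.9)), (0.06, np.float64(58.0)), (0.09, np.float64(59.6)), (0.12, np.float64(67.9)), (0.15, np.float64(69.0)), (0.18, np.float64(69.3)), (0.21, np.float64(73.5)), (0.24, np.float64(71.5)), (0.27, np.float64(71.0)), (0.3, np.float64(67.9)), (0.33, np.float64(66.5))]
40 [[121, 188, 224], [110, 176, 223], [72, 90, 101]] [[160, 173, 165]] [[127, 144, 159]]
48 [[122, 187, 226], [107, 173, 221], [29, 55, 75]] [[160, 173, 165]] [[127, 144, 159]]
56 [[121, 186, 224], [109, 174, 223], [51, 84, 108]] [[162, 176, 169]] [[90, 115, 145]]
64 [[122, 188, 224], [111, 176, 223], [100, 159, 209]] [[134, 149, 147]] [[59, 89, 127]]
72 [[112, 178, 222], [110, 174, 224], [106, 173, 223]] [[134, 149, 147]] [[57, 88, 127]]
80 [[106, 160, 206], [106, 158, 203], [110, 157, 195]] [[89, 103, 112]] [[47, 74, 109]]
88 [[156, 168, 170], [156, 168, 176], [158, 170, 173]] [[89, 104, 112]] [[48, 73, 107]]
96 [[192, 206, 211], [190, 206, 209], [192, 207, 212]] [[54, 69, 83]] [[67, 83, 104]]
```

Pedal down (about 0.22) and blade up are confirmed. The jar patch changed, though, and it could be shadow or a shift, so I'll check.

Run:
```python
from nav import *
s=read_camera('scene');t=read_camera('top');a=cv2.imread('pics/s.png')
a2=cv2.resize(cv2.imread('pics/t.png'),(512,384),interpolation=cv2.INTER_AREA)
for n,p,b,(u,v),h in(('s lid',s,a,(326,142),12),('s body',s,a,(324,172),16),('t lid',t,a2,(278,269),15)):
    T=b[v-h:v+h+1,u-h:u+h+1];W=p['image'][v-h-35:v+h+36,u-h-35:u+h+36]
    for f in (lambda x:x,lambda x:cv2.Canny(x,40,100)):
        m=cv2.minMaxLoc(cv2.matchTemplate(f(W),f(T),cv2.TM_CCOEFF_NORMED));print(n,'shift',m[3][0]-35,m[3][1]-35,'score',round(m[1],2))
    print(' mean then/now',T.mean((0,1)).round(),p['image'][v-h:v+h+1,u-h:u+h+1].mean((0,1)).round())
```

```text
s lid shift -30 -8 score 0.75
s lid shift 0 0 score 0.58
 mean then/now [111. 130. 148.] [100. 123. 146.]
s body shift 0 0 score 0.89
s body shift 0 0 score 0.72
 mean then/now [ 73.  99. 127.] [ 69.  93. 118.]
t lid shift 1 -1 score 0.82
t lid shift 0 0 score 0.74
 mean then/now [122. 140. 152.] [102. 118. 130.]
```

The jar hasn't moved: edge matches show zero shift in both views, and the change is shadow. Handing in.

```bash
python3 -c "
from rig import *
print(sign_off())"
```

```text
the job is handed in; nothing more can be done
None
```

The job is handed in: the truckle stands on the board, the carton is fully home against the end stop, and the pedal is latched down with the stop blade up; the jar, cheeses and ticket block show no movement in the camera checks.

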